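# Take the lid off a clay casserole and slide the pot into the free bay

## Robot

A 6-joint arm with a two-finger parallel gripper is mounted at the origin on the work surface. World frame = base frame: x ahead of the robot, y to its left, z up, the work surface at z = 0. Lengths are in mm, angles in rad, forces in N, time in s.
With the tool pointing down it reaches from about 300 to 1000 mm from the base axis. Payload 5.1 kg.
Tool frame: the origin (TCP) lies midway between the tips of the shut fingers; the grasp point (between the pads) lies 19 mm behind it (bot.grip_depth is the distance from the TCP to the grasp point, in mm); y points along the fingers, x is the direction in which the jaws open and shut, and the axes are right-handed (so a half turn about y gives the same grasp; the last joint's range is limited). The gripper opens to 95 mm and grips with 3 to 60 N. Pads are 20 mm wide; open, the fingers measure 119 mm over their backs; the gripper's body (75 mm by 180 mm) begins 59 mm behind the grasp point.
Start: joints at [1.054, 0.124, 1.65, -0, 1.367, -0.083], TCP at [273.228, 589.772, 214.656] pointing down, gripper open.
Joint ranges: [-2.61, 2.61], [-1.02, 2.33], [0.03, 2.71], [-1.35, 4.49], [0.32, 2.68], [-2.91, 2.91]. Speed limits (rad/s): [2.57, 2.57, 3.14, 3.14, 3.14, 3.14].

## Interface

Orientations are given as a unit quaternion [w, x, y, z].
In Python, from station import bot gives the robot as it stands. The module is installed in compiled form; this text tells all that it offers.
- The arm moves only by the tool carry_out, never from a script. Its argument "targets" is text: rows parted by semicolons, each of 5 numbers parted by spaces: the opening, from 0 (shut) to 1 (fully open), then the shift along the tool's x, y, z in cm, then the turn about the tool's y in rad. In form: grip x y z yaw; .... A call has 1 to 20 rows; each row shifts and turns the commanded pose from where the row before left it, along the tool's axes as they then stand; what a row does not reach is not made up. A row lasts 1/10 s, in which the tool goes at most 50 mm and 8.59 degrees, less where a joint would pass 70% of its speed; a pose out of reach is approached as far as the arm can. A call is refused whole if a number of a shift passes 5 or a number of a turn 0.15, either way. A call with a gripper value outside its range is refused whole. The fingers move at their own pace and stop on an object; "force" is the grip in N (left out, the last holds). Time passes only in rows, so rows that do not move let the fingers close. It gives the time, the measured TCP pose, the force and the opening at its end, in the units of the state.
- bot.read_state(): the state, without advancing time (a new reading comes with each control period).
- bot.grab_frame(name): name is "scene" or "top" or "wrist"; returns a dict with "color" (384x512x3 uint8, red, green, blue), "fx", "fy", "cx", "cy" (pixels), "xyz" and "orientation" of the camera in the world. Camera axes: x right, y down, z forward; pixel columns grow to the right and rows downward; lengths in mm; the calibration is good to about 2 mm. A picture is of the moment at which its call begins. There is no depth.
- bot.sign_off(): hands the job in, once; it reports no verdict.
The state is a dict: "time": time; "q": joint angles; "dq": joint speeds; "joint_torque": joint torques, N m; "eef_pos": TCP position; "eef_rot": TCP orientation; "contact_force": force on the tool from outside, world axes, zero at the start; "ft_torque": the same for the moment, N m; "gripper_width": finger opening in mm.
Only numpy, scipy, OpenCV 4.12 (cv2) and the standard library are available. Lean on these libraries where they do the work, as an engineer would, in place of code of your own. Each camera call takes 0.05 s, during which the arm holds its last target.

## Task

This casserole goes to glazing with its lid apart. First lift the lid off by its knob and set it down gently, right way up and wholly on the round plywood batt. Then slide the open pot along the bench, without lifting or tipping it, into whichever of the three bays of the white rack is empty, fully home against the back rail, leaving the bowls and the mug where they stand.

Things in the scene. Friction and masses are not known exactly. Their poses are not given: they have to be found in the camera images.
- pot: Round open pot of unglazed grey clay with ribbed sides, loose on the bench, about 450 g, wearing the lid at the start. Outer diameter 110 mm at the rim (92 mm at the foot), 75 mm high, wall 6 mm, floor 6 mm, so 98 mm inside the mouth. It stands on the robot's side of the rack. Origin at the centre of its underside, z up.
- lid: Loose round clay lid, 112 mm across, about 200 g, on the pot's rim; an 86 mm wide, 6 mm deep spigot hangs into the mouth with about 5 mm play. Origin at the centre of the spigot's underside (69 mm above the bench at the start), z up. The plate's top is 13 mm above the origin, slightly domed (4 mm); the round knob reaches 52 mm above it. Set down, it stands on its spigot.
- lid_knob (a point): Centre of the head of the lid's round knob: on the lid's axis, 39 mm above the lid's origin (108 mm above the bench at the start). The head is 28 mm thick and 26 mm high, on a neck 22 mm thick and 13 mm high.
- batt: Round plywood disc, 150 mm across and 12 mm thick, fixed on the bench, to the left or the right of the pot. Origin at the centre of its underside (bench level).
- rack: Low white rack fixed on the bench: three bays side by side, open above and to the front (robot side), without a floor. Origin at bench level in the middle bay; x points into the bays, y left along the row. Four rails 10 mm thick, 22 mm high, at y = -210, -70, 70, 210 mm, from x = -35 to 60 mm (bays 130 mm wide). Back rail 30 mm high, front face at x = 56 mm.
- bay_left (a point): Point at bench level where a pot's centre comes when it is home in the left bay (rack x 0, y +140 mm); axes as the rack's.
- bay_middle (a point): The same for the middle bay (rack x 0, y 0). A pot touching the back rail has its centre about 1 mm beyond this point.
- bay_right (a point): The same for the right bay (rack x 0, y -140 mm).
- bowl_a: Small footed clay bowl, 96 mm across the rim, 52 mm high, loose, standing in one of the bays. Leave alone. Origin at the centre of its underside.
- bowl_b: A second bowl like bowl_a, standing in another bay. Leave alone. Origin at the centre of its underside.
- mug: Clay mug with a handle, 76 mm across, 85 mm high, loose, on the other side of the pot from the batt. Leave alone. Origin at the centre of its underside.
Mind the look-alikes: they are no part of the job. What is shaped like the lid but blue or pink is not meant.

How it is judged (in metres and radians):
On the way, in this order (a step that is already met when the one before it is completed fails the run):
1. the lid lies on the batt, right way up, released (horizontal distance between lid and batt below 0.025 m and height (world z) of lid below 0.018 m and angle between lid's own z axis and vertical below 0.08 rad and contact force between lid and the fingers below 0.1 N and linear speed of lid below 0.02 m/s), for 0.2 s.
2. the open pot is home in the free bay (x of pot in the frame of rack above -0.01 m and (horizontal distance between pot and bay_left below 0.03 m or horizontal distance between pot and bay_middle below 0.03 m or horizontal distance between pot and bay_right below 0.03 m) and angle between pot's own z axis and vertical below 0.06 rad and linear speed of pot below 0.02 m/s), for 0.2 s.
At the end, for the whole second after the job is handed in: The lid is at rest, released, right way up on the batt, its centre within 25 mm of the batt's centre; the pot stands upright and at rest in the free bay, at most about 11 mm short of touching the back rail; bowls and mug are where they were (all of step 1 and all of step 2).
It fails at once if the pot is lifted (more than 15 mm) or tipped (more than 0.3 rad) (height (world z) of pot above 0.015 m or angle between pot's own z axis and vertical above 0.3 rad).
It fails at once if the lid is dropped: it falls faster than 0.5 m/s (a fall of about 13 mm) out of the fingers (linear speed of lid above 0.5 m/s and contact force between lid and the fingers below 0.05 N).
It fails at once if a bowl or the mug is displaced more than 20 mm (distance of any of bowl_a, bowl_b, mug from where it was at the start of the episode above 0.02 m).
It also fails if it takes over 64 s, if anything falls off the work surface, if the arm or the gripper's body presses on something with over 40 N, if the wrist force passes 120 N, or if a joint passes its speed limit or range.

## Working session

There is one attempt and no reset: what is moved stays moved. The work goes in short steps, Python scripts to look and compute and a tool call to move; the robot and the scene stay as the last step left them, time stands still between calls to the robot, and variables do not carry over. Pictures are saved under pics/ and viewed, and the job is handed in when it is done.

Besides the shell and the picture viewer there is one more tool, called after "Emit:" as name(argument=value, ...) on one line, values as JSON. carry_out: Moves the arm, as the interface text tells. Its arguments: {"type":"object","properties":{"targets":{"type":"string"},"force":{"type":"number"}},"required":["targets"]}

```bash
mkdir -p pics; cat > h.py <<'E'
import numpy as np,cv2
from station import bot
from scipy.spatial.transform import Rotation as R
def rot(q): return R.from_quat([q[1],q[2],q[3],q[0]]).as_matrix()
def ray(f,u,v,z):
    d=rot(f['orientation'])@np.array([(u-f['cx'])/f['fx'],(v-f['cy'])/f['fy'],1])
    p=np.array(f['xyz']); return p+d*(z-p[2])/d[2]
def proj(f,P):
    c=rot(f['orientation']).T@(np.array(P,float)-np.array(f['xyz'])); return f['fx']*c[0]/c[2]+f['cx'],f['fy']*c[1]/c[2]+f['cy']
def save(f,n): cv2.imwrite('pics/'+n,cv2.cvtColor(f['color'],cv2.COLOR_RGB2BGR))
E
python3 - <<'E'
from h import *
import pickle
for n in ['scene','top']:
    f=bot.grab_frame(n); save(f,n+'1.png'); pickle.dump(f,open(n+'1.pkl','wb')); print(n,f['xyz'],f['orientation'],f['fx'],f['cx'],f['cy'])
s=bot.read_state(); print(s); print(rot(s['eef_rot']))
E
```

```text
scene [774.73726139 570.82081925 978.4326528 ] [-0.07494976  0.23643673  0.91954291 -0.30482953] 434.5894606626664 259.98665486403377 188.72477915759546
top [ 277.24696793   13.36987163 1168.37630725] [ 0.0526124  -0.69605667  0.71335464 -0.06214666] 430.2041180067982 254.4575714758909 186.01313906564815
{'time': 0.1, 'q': array([ 1.05440304e+00,  1.24444150e-01,  1.65154212e+00,  1.50753917e-05,
        1.36747993e+00, -8.25791115e-02]), 'dq': array([ 4.59693673e-04, -2.14226948e-03, -4.82745807e-03,  4.68477878e-04,
       -2.87969051e-05,  1.00419713e-03]), 'joint_torque': array([ 1.28883385e-04, -4.18880045e+01, -3.61096716e+01,  7.76398787e-02,
        4.62236220e-02, -4.68394671e-05]), 'eef_pos': array([272.941067  , 589.28041901, 213.5044347 ]), 'eef_rot': array([-0.59558457,  0.59619404,  0.38008952, -0.38126585]), 'contact_force': array([-0.98803618, -0.32473203, -0.082741  ]), 'ft_torque': array([ 0.02917759, -0.01541362,  0.02626354]), 'gripper_width': 94.92054315660309}
[[ 4.20336618e-01 -9.37898528e-04 -9.07367758e-01]
 [ 9.07366324e-01 -1.62195835e-03  4.20337630e-01]
 [-1.86594676e-03 -9.99998245e-01  1.69249053e-04]]
```

View pics/scene1.png

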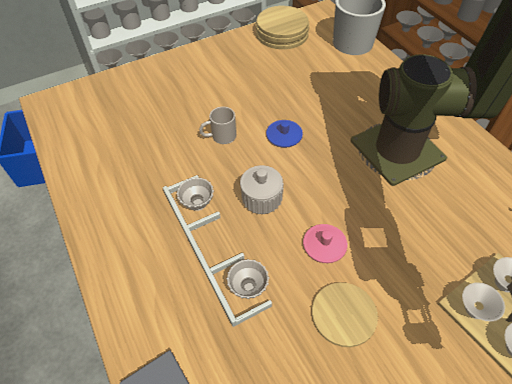

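View pics/top1.png

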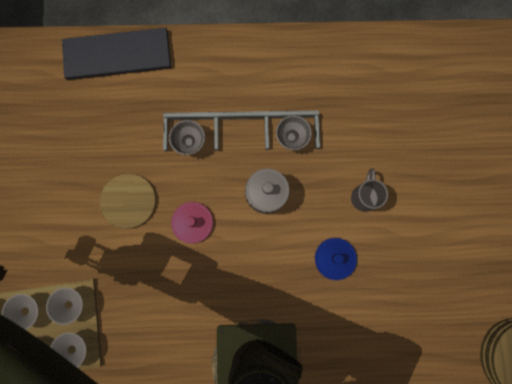

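Middle bay is empty. The scene picture shows the pot at about (262,190), batt (345,313), pink and blue decoy lids; the top view shows the pot at (267,190), batt (128,201), pink lid (193,222), mug (372,195). Now I'll measure these.

```bash
python3 - <<'E'
from h import *
import pickle
f=pickle.load(open('top1.pkl','rb')); g=pickle.load(open('scene1.pkl','rb'))
im=f['color']; hsv=cv2.cvtColor(im,cv2.COLOR_RGB2HSV)
for p in [(110,200),(128,201),(150,201),(95,200),(160,200),(267,175),(267,200),(250,190),(269,188),(240,115),(217,130),(296,215)]: print(p,im[p[1],p[0]],hsv[p[1],p[0]])
# greys: low saturation
m=((hsv[...,1]<60)&(hsv[...,2]>90)).astype(np.uint8)*255
m[:95]=0;m[230:]=0
cv2.imwrite('pics/m1.png',cv2.resize(m[90:240,80:420],None,fx=2.3,fy=2.3,interpolation=cv2.INTER_NEAREST))
cv2.imwrite('pics/t2.png',cv2.resize(cv2.cvtColor(im,cv2.COLOR_RGB2BGR)[90:240,80:340],None,fx=3,fy=3,interpolation=cv2.INTER_CUBIC))
cv2.imwrite('pics/s2.png',cv2.resize(cv2.cvtColor(g['color'],cv2.COLOR_RGB2BGR)[160:350,150:390],None,fx=3,fy=3,interpolation=cv2.INTER_CUBIC))
E
```

```text
(110, 200) [124 103  65] [ 19 121 124]
(128, 201) [120  98  62] [ 19 123 120]
(150, 201) [117  96  60] [ 19 124 117]
(95, 200) [124  91  54] [ 16 144 124]
(160, 200) [123  91  54] [ 16 143 123]
(267, 175) [110 103  96] [ 15  32 110]
(267, 200) [121 114 110] [ 11  23 121]
(250, 190) [133 127 120] [ 16  25 133]
(269, 188) [116 109 104] [ 13  26 116]
(240, 115) [100 100  96] [ 30  10 100]
(217, 130) [104 103  97] [ 26  17 104]
(296, 215) [124  91  56] [ 15 140 124]
```

View pics/m1.png

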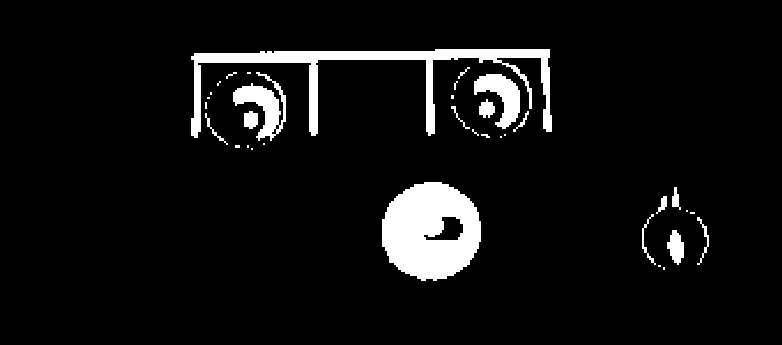

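View pics/t2.png

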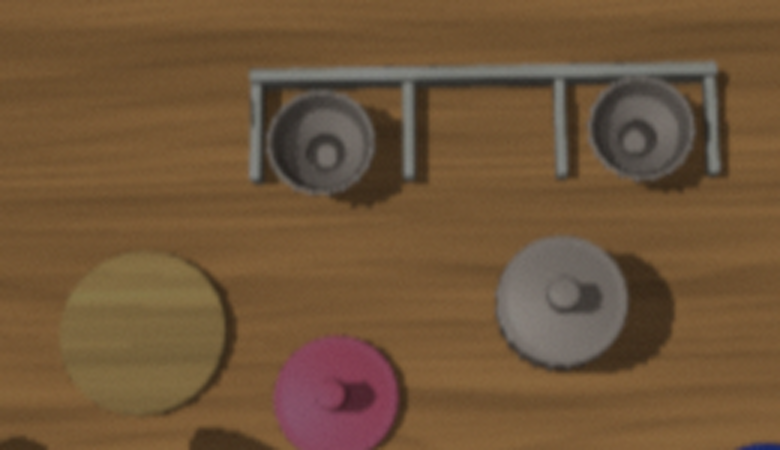

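View pics/s2.png

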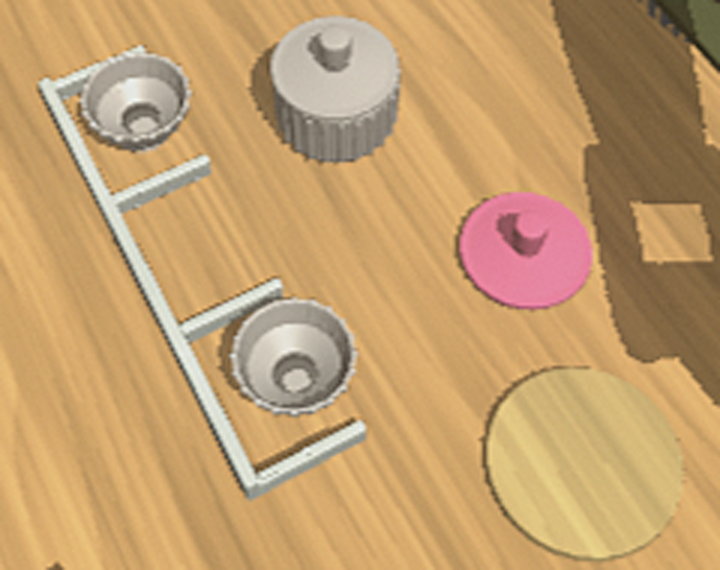

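```bash
cat > meas.py <<'E'
from h import *
import pickle
f=pickle.load(open('top1.pkl','rb')); g=pickle.load(open('scene1.pkl','rb'))
def ell(f,m,z,lo,hi,name):
    m=cv2.morphologyEx(m.astype(np.uint8)*255,cv2.MORPH_CLOSE,np.ones((5,5)))
    for c in cv2.findContours(m,cv2.RETR_EXTERNAL,cv2.CHAIN_APPROX_NONE)[0]:
        if lo<cv2.contourArea(c)<hi:
            P=np.array([ray(f,u,v,z)[:2] for u,v in c[:,0]])
            A=np.c_[2*P,np.ones(len(P))]; s=np.linalg.lstsq(A,(P**2).sum(1),rcond=None)[0]
            print(name,s[:2].round(1),'r',round(np.sqrt(s[2]+s[0]**2+s[1]**2),1),cv2.boundingRect(c))
hsv=cv2.cvtColor(f['color'],cv2.COLOR_RGB2HSV); hg=cv2.cvtColor(g['color'],cv2.COLOR_RGB2HSV)
def box(s,x0,y0,x1,y1):
    m=np.zeros(s.shape[:2],bool); m[y0:y1,x0:x1]=1; return m
if __name__=='__main__':
    ell(f,(hsv[...,1]<80)&(hsv[...,2]>70)&box(hsv,235,160,300,220),77,800,5000,'lid top')
    ell(f,(hsv[...,1]<133)&(hsv[...,0]>17)&box(hsv,90,165,166,240),12,800,5000,'batt top')
    ell(f,((hsv[...,0]>150))&box(hsv,165,190,225,250),9,800,5000,'pink top')
    for p in [(305,265),(345,313),(370,330),(390,330)]: print(hg[p[1],p[0]],end=' ')
    print()
    a=np.array
    print('knob top', ray(f,80+564/3,90+291/3,121), ray(g,150+336/3,160+37/3,121))
    T=[(257,182),(408,180),(562,176),(714,173)]; S=[(362,430),(280,286),(208,164),(143,51)]
    yy=[210,70,-70,-210]
    for F,L,o in((f,T,(80,90)),(g,S,(150,160))):
        P=a([ray(F,o[0]+u/3,o[1]+v/3,22)[:2] for u,v in L]); print(P.round(1))
        # rigid fit from rack (-35,y)
        Q=a([[-35.,y] for y in yy]); qc,pc=Q.mean(0),P.mean(0)
        d=P[0]-P[3]; th=np.arctan2(d[1],d[0])-np.pi/2
        Rm=a([[np.cos(th),-np.sin(th)],[np.sin(th),np.cos(th)]])
        print('rack yaw',th,'len',np.linalg.norm(d),'origin',(pc-Rm@qc).round(1))
    for F,u,v,z in((f,80+564/3,90+291/3,121),): pass
    print('batt scene', ray(g,150+583/3,160+462/3,12))
E
python3 meas.py
```

```text
lid top [444.8 -35.2] r 56.0 (245, 169, 45, 44)
batt top [435.8 339.7] r 73.3 (100, 173, 56, 55)
pink top [373.  166.2] r 54.3 (171, 202, 42, 41)
[ 17 124 216] [ 21 112 210] [ 20 109 201] [ 18 126 196] 
knob top [445.49885569 -36.343919   121.        ] [444.35846219 -32.78863536 121.        ]
[[ 568.5  235.4]
 [ 567.2   98.1]
 [ 567.8  -42.5]
 [ 567.5 -181.7]]
rack yaw -0.002332724843827627 len 417.0593886008712 origin [602.8  27.2]
[[ 574.6  244. ]
 [ 572.8  104.5]
 [ 573.   -32.1]
 [ 571.8 -175.2]]
rack yaw -0.006639032746714513 len 419.18951979679895 origin [608.1  35.1]
batt scene [438.04181644 343.61824879  12.        ]
```

Emit:
carry_out(targets="1 0 0 0 0.14;1 0 0 0 0.14;1 0 0 0 0.14;1 0 0 0 0.14;1 0 0 0 0.14;1 0 0 0 0.14;1 0 0 0 0.14;1 0 0 0 0.155;1 0 0 0 0")

```text
out of range: row 8 has 0.155, outside -0.15 to 0.15
```

```bash
cat >> h.py <<'E'
def st():
    s=bot.read_state(); M=rot(s['eef_rot']); print('t',s['time'],'p',s['eef_pos'].round(1),'w',round(s['gripper_width'],1),'F',s['contact_force'].round(1),'q',s['q'].round(2)); print(M.round(3)); return s,M
def go(x,y,z):
    s,M=st(); d=(np.array([x,y,z])-s['eef_pos']); print('shift cm',(M.T@d/10).round(2),'yaw to world x',np.arctan2(M[1,0],M[0,0]).round(4))
E
python3 -c "
from h import *
go(445,-35,170)"
```

```text
t 0.1 p [272.9 589.3 213.5] w 94.9 F [-1.  -0.3 -0.1] q [ 1.05  0.12  1.65  0.    1.37 -0.08]
[[ 0.42  -0.001 -0.907]
 [ 0.907 -0.002  0.42 ]
 [-0.002 -1.     0.   ]]
shift cm [-49.4    4.44 -41.85] yaw to world x 1.137
```

Emit:
carry_out(targets="1 0 0 0 0.14;1 0 0 0 0.14;1 0 0 0 0.14;1 0 0 0 0.14;1 0 0 0 0.14;1 0 0 0 0.14;1 0 0 0 0.14;1 0 0 0 0.14;1 0 0 0 0.02;1 0 0 0 0")

```text
time: 1.1
eef_pos: [273.1, 589.6, 214.2]
eef_rot: [-0.707, 0.707, -0.0, 0.0]
contact_force: [0.3, -0.7, -0.3]
gripper_width: 95.3
```

```bash
python3 -c "
from h import *
go(445,-35,190)"
```

```text
t 1.1 p [273.1 589.6 214.2] w 95.3 F [ 0.3 -0.7 -0.3] q [1.05 0.12 1.65 0.   1.37 1.06]
[[ 1.    -0.     0.001]
 [-0.001 -0.001  1.   ]
 [-0.    -1.    -0.001]]
shift cm [ 17.24   2.45 -62.44] yaw to world x -0.0008
```

Emit:
carry_out(targets="1 1 0 -3.5 0;1 1 0 -3.5 0;1 1 0 -3.5 0;1 1 0 -3.5 0;1 1 0 -3.5 0;1 1 0 -3.5 0;1 1 0 -3.5 0;1 1 0 -3.5 0;1 1 0 -3.5 0;1 1 0 -3.5 0;1 1 0 -3.5 0;1 1 0 -3.5 0;1 1 0 -3.5 0;1 1 0 -3.5 0;1 1 0 -3.5 0;1 1 0 -3.5 0;1 1.2 0 -3.5 0;1 0 0 -2.9 0;1 0 0 0 0;1 0 0 0 0")

```text
time: 3.1
eef_pos: [443.2, -34.9, 214.5]
eef_rot: [0.707, -0.707, 0.001, -0.001]
contact_force: [-0.2, 0.1, -0.7]
gripper_width: 95.4
```

```bash
python3 - <<'E'
from h import *
import pickle
go(445,-35,190)
f=bot.grab_frame('wrist'); save(f,'w1.png'); pickle.dump(f,open('w1.pkl','wb')); print(f['xyz'],rot(f['orientation']).round(3),f['fx'])
E
```

```text
t 3.1 p [443.2 -34.9 214.5] w 95.4 F [-0.2  0.1 -0.7] q [-0.2  -0.35  2.09  0.    1.41 -0.2 ]
[[ 1.    -0.     0.003]
 [-0.003  0.001  1.   ]
 [-0.    -1.     0.001]]
shift cm [ 0.18  2.45 -0.01] yaw to world x -0.0033
[444.39902703  35.48424458 383.840293  ] [[ 1.    -0.002 -0.   ]
 [-0.002 -0.97  -0.245]
 [ 0.     0.245 -0.97 ]] 322.0242008434062
```

View pics/w1.png

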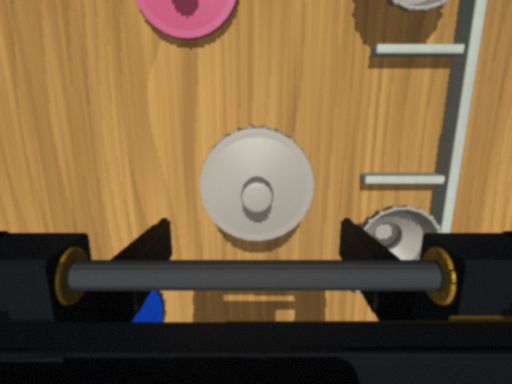

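The wrist picture shows the knob at (257,195), the lid disc centred near (257,183), and the two middle-bay rail ends at about (377,48) and (364,180).

```bash
python3 - <<'E'
from meas import *
w=pickle.load(open('w1.pkl','rb')); h=cv2.cvtColor(w['color'],cv2.COLOR_RGB2HSV)
ell(w,(h[...,1]<60)&(h[...,2]>150)&box(h,190,124,325,245),78,2000,20000,'lid')
print('knob',ray(w,257,195,118))
for u,v in [(377,48),(364,180),(463,49),(444,180)]: print(ray(w,u,v,22).round(1))
E
```

```text
lid [445.6 -34.5] r 55.4 (200, 126, 114, 115)
knob [445.93418127 -33.15031536 118.        ]
[571.4  99.8  22. ]
[569.2 -40.4  22. ]
[661.   98.7  22. ]
[661.  -40.6  22. ]
```

Emit:
carry_out(targets="1 0.2 1.5 0 0;1 0 1.5 0 0;1 0 1.5 0 0;1 0 1.5 0 0;1 0 1.5 0 0;1 0 1.5 0 0;1 0 1.5 0 0;1 0 1 0 0;1 0 1 0 0;1 0 0 0 0;1 0 0 0 0")

```text
time: 4.25
eef_pos: [445.5, -34.8, 89.7]
eef_rot: [-0.707, 0.707, -0.001, 0.001]
contact_force: [0.6, -0.3, 0.4]
gripper_width: 94.8
```

```bash
python3 -c "
from h import *
go(445.5,-34.5,89)
f=bot.grab_frame('scene');save(f,'s3.png')"
```

```text
t 4.25 p [445.5 -34.8  89.7] w 94.8 F [ 0.6 -0.3  0.4] q [-0.2  -0.23  2.21 -0.    1.16 -0.2 ]
[[ 1.     0.     0.003]
 [-0.003 -0.     1.   ]
 [ 0.    -1.    -0.   ]]
shift cm [-0.    0.07  0.03] yaw to world x -0.003
```

View pics/s3.png

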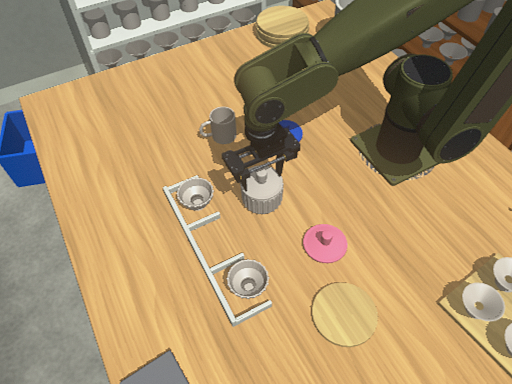

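The fingers straddle the knob at (262,176) and nothing is disturbed. Closing.

Emit:
carry_out(targets="0.3 0 0 0 0;0.3 0 0 0 0;0.3 0 0 0 0;0.3 0 0 0 0;0.3 0 0 0 0;0.2 0 0 0 0;0 0 0 0 0;0 0 0 0 0;0 0 0 0 0;0 0 0 0 0", force=20)

```text
time: 5.3
eef_pos: [445.2, -34.7, 89.6]
eef_rot: [0.707, -0.707, 0.001, -0.001]
contact_force: [0.4, -0.5, 0.8]
gripper_width: 27.4
```

Emit:
carry_out(targets="0 0 -0.3 0 0;0 0 -0.5 0 0;0 0 -0.7 0 0;0 0 -1 0 0;0 0 -1 0 0;0 0 -1.5 0 0;0 0 -1.5 0 0;0 0 -1 0 0;0 0 -0.5 0 0;0 0 0 0 0")

```text
time: 6.3
eef_pos: [445.9, -34.9, 170.8]
eef_rot: [-0.707, 0.707, -0.0, 0.002]
contact_force: [-0.1, -0.1, -2.4]
gripper_width: 27.5
```

```bash
python3 -c "
from h import *
go(437,341,169)
f=bot.grab_frame('scene');save(f,'s4.png')"
```

```text
t 6.3 p [445.9 -34.9 170.8] w 27.5 F [-0.1 -0.1 -2.4] q [-0.2  -0.32  2.13  0.    1.32 -0.2 ]
[[ 1.     0.002  0.003]
 [-0.003 -0.     1.   ]
 [ 0.002 -1.    -0.   ]]
shift cm [-1.01  0.16 37.58] yaw to world x -0.003
```

View pics/s4.png

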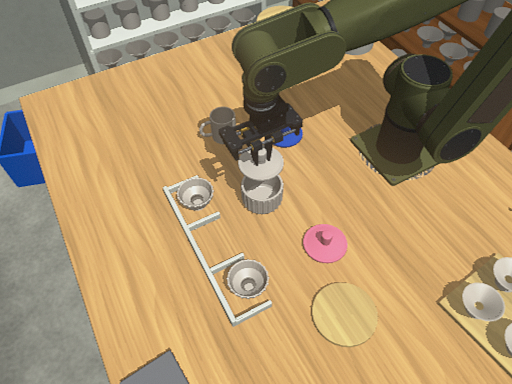

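The lid hangs level at (261,165) and the open pot stands at (262,192). Carrying it to the batt.

Emit:
carry_out(targets="0 0 0 1 0;0 -0.1 0 2 0;0 -0.1 0 2.5 0;0 -0.1 0 2.5 0;0 -0.1 0 2.5 0;0 -0.1 0 2.5 0;0 -0.1 0 2.5 0;0 -0.1 0 2.5 0;0 -0.1 0 2.5 0;0 -0.1 0 2.5 0;0 -0.1 0 2.5 0;0 -0.1 0 2.5 0;0 0 0 2.5 0;0 0 0 2.5 0;0 0 0 2 0;0 0 0 2 0;0 0 0 1 0;0 0 0 0 0;0 0 0 0 0")

```text
time: 8.25
eef_pos: [435.1, 344.9, 169.0]
eef_rot: [-0.707, 0.707, -0.001, 0.001]
contact_force: [1.1, -0.6, -1.8]
gripper_width: 27.7
```

```bash
python3 -c "
from h import *
go(437,341,35)
import pickle
f=bot.grab_frame('wrist');save(f,'w5.png');pickle.dump(f,open('w5.pkl','wb'))"
```

```text
t 8.25 p [435.1 344.9 169. ] w 27.7 F [ 1.1 -0.6 -1.8] q [ 0.57 -0.05  1.91 -0.    1.29  0.58]
[[ 1.    -0.001  0.003]
 [-0.003 -0.001  1.   ]
 [-0.001 -1.    -0.001]]
shift cm [ 0.21 13.4  -0.37] yaw to world x -0.0027
```

View pics/w5.png

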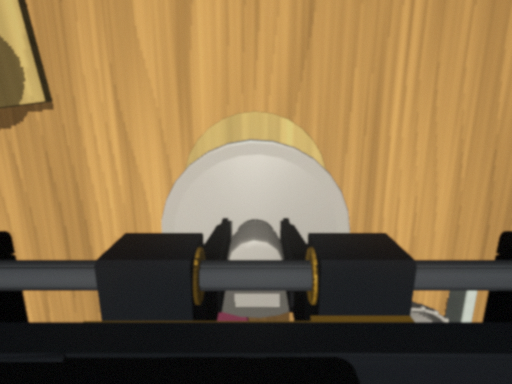

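```bash
python3 -c "
from h import *
import pickle
f=pickle.load(open('w5.pkl','rb'))
print(ray(f,255,113,12),ray(f,187,160,12),ray(f,324,160,12))"
```

```text
[436.03089283 414.0541337   12.        ] [366.69920628 367.68653729  12.        ] [506.23626048 367.52135079  12.        ]
```

Emit:
carry_out(targets="0 0.1 0.5 -0.2 0;0 0 1 -0.2 0;0 0 1.5 0 0;0 0 1.5 0 0;0 0 1.5 0 0;0 0 1.5 0 0;0 0 1.5 0 0;0 0 1.5 0 0;0 0 1 0 0;0 0 0.7 0 0;0 0 0.3 0 0;0 0 0 0 0;0 0 0 0 0")

```text
time: 9.6
eef_pos: [437.0, 341.6, 45.4]
eef_rot: [0.707, -0.707, 0.001, -0.001]
contact_force: [1.2, 0.8, -3.1]
gripper_width: 27.3
```

Emit:
carry_out(targets="0 0 0.3 -0.1 0;0 0 0.3 0 0;0 0 0.2 0 0;0 0 0.2 0 0;0 0 0.1 0 0;0 0 0.05 0 0;0 0 0 0 0;0 0 0 0 0")

```text
time: 10.4
eef_pos: [436.5, 340.3, 33.2]
eef_rot: [0.707, -0.707, 0.001, -0.001]
contact_force: [-0.1, 0.4, -1.5]
gripper_width: 27.7
```

Emit:
carry_out(targets="0 0 0.05 0 0;0 0 0.05 0 0;0 0 0.05 0 0;0 0 0 0 0;0 0 0 0 0")

```text
time: 10.9
eef_pos: [436.6, 340.4, 32.5]
eef_rot: [0.707, -0.707, 0.001, -0.001]
contact_force: [-3.0, -1.9, 5.5]
gripper_width: 27.4
```

The force turned upward (5.5 N), so the lid is seated. Releasing.

Emit:
carry_out(targets="0.4 0 0 0 0;0.6 0 0 0 0;0.8 0 0 0 0;0.8 0 0 0 0;0.8 0 0 0 0;0.8 0 0 0 0;0.8 0 0 0 0;0.8 0 0 0 0")

```text
time: 11.7
eef_pos: [436.5, 340.3, 31.6]
eef_rot: [0.707, -0.707, 0.001, -0.001]
contact_force: [0.2, -0.1, -0.1]
gripper_width: 75.8
```

Emit:
carry_out(targets="0.8 0 -0.5 0 0;0.8 0 -1 0 0;0.8 0 -1.5 0 0;0.8 0 -2 0 0;0.8 0 -2 0 0;0.8 0 -2 0 0;0.8 0 -2 0 0;0.8 0 -1.5 0 0;0.8 0 -0.5 0 0;0.8 0 0 -2 0;0.8 0 0 -3 0;0.8 0 0 -3 0;0.8 0 0 -2 0;0.8 0 0 0 0")

```text
time: 13.1
eef_pos: [435.8, 238.5, 161.1]
eef_rot: [-0.707, 0.707, -0.002, 0.002]
contact_force: [-0.7, 0.3, 0.1]
gripper_width: 76.2
```

```bash
python3 -c "
from h import *
import pickle
st()
for n in ['scene','top']:
  f=bot.grab_frame(n);save(f,n+'6.png');pickle.dump(f,open(n+'6.pkl','wb'))"
```

```text
t 13.1 p [435.8 238.5 161.1] w 76.2 F [-0.7  0.3  0.1] q [ 0.39 -0.18  2.04 -0.    1.28  0.4 ]
[[ 1.    -0.001  0.006]
 [-0.006 -0.001  1.   ]
 [-0.001 -1.    -0.001]]
```

View pics/scene6.png

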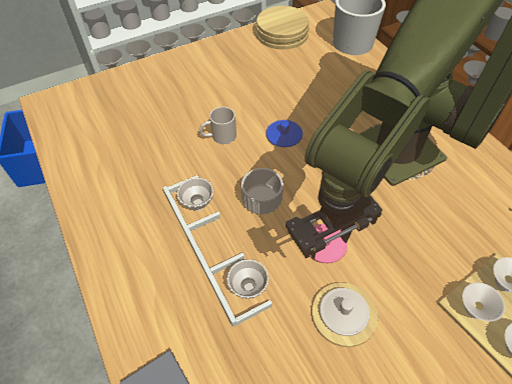

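View pics/top6.png

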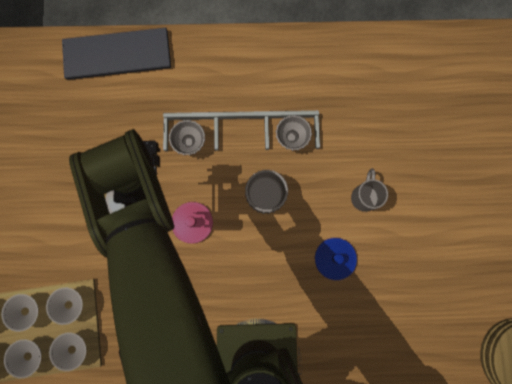

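The lid sits concentrically on the batt in the scene picture at (344,312). The open pot is at (263,191) there. Moving over the pot's near wall.

Emit:
carry_out(targets="0.4 -0.2 0 -1 0;0.4 -0.3 0 -2 0;0.4 -0.4 0 -2.5 0;0.4 -0.4 0 -2.5 0;0.4 -0.4 0 -2.5 0;0.4 -0.4 0 -2.5 0;0.4 -0.4 0 -2.5 0;0.4 -0.4 0 -2.5 0;0.4 -0.4 0 -2.5 0;0.4 -0.4 0 -2.5 0;0.4 -0.3 0 -2 0;0.4 -0.3 0 -1.5 0;0.4 0 0 -0.8 0;0.4 0 0 0 0;0.4 0 0 0 0")

```text
time: 14.7
eef_pos: [392.5, -32.2, 161.6]
eef_rot: [0.707, -0.707, 0.001, -0.001]
contact_force: [0.6, 0.3, 0.0]
gripper_width: 37.7
```

```bash
python3 -c "
from h import *
import pickle
go(393,-35,160)
f=bot.grab_frame('wrist');save(f,'w7.png');pickle.dump(f,open('w7.pkl','wb'))"
```

```text
t 14.7 p [392.5 -32.2 161.6] w 37.7 F [0.6 0.3 0. ] q [-0.22 -0.45  2.25  0.    1.35 -0.22]
[[ 1.    -0.     0.003]
 [-0.003  0.     1.   ]
 [-0.    -1.     0.   ]]
shift cm [ 0.05  0.16 -0.28] yaw to world x -0.0027
```

View pics/w7.png

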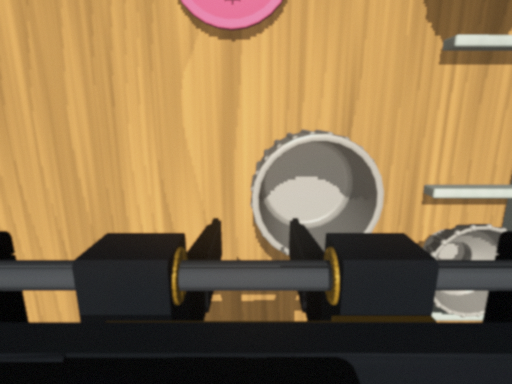

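```bash
python3 -c "
from h import *
import pickle
f=pickle.load(open('w7.pkl','rb'))
for p in [(252,195),(260,195),(376,195),(383,195),(318,131),(318,137)]: print(p,ray(f,*p,75).round(1))
for p in [(425,190),(443,42)]: print(p,ray(f,*p,22).round(1))
"
```

```text
(252, 195) [391.  -27.9  75. ]
(260, 195) [397.6 -27.9  75. ]
(376, 195) [492.8 -28.   75. ]
(383, 195) [498.6 -28.   75. ]
(318, 131) [442.8  23.7  75. ]
(318, 137) [443.   19.1  75. ]
(425, 190) [561.3 -36.7  22. ]
(443, 42) [560.  98.  22.]
```

Pot centre comes out at about (445,-32) and its near wall at x≈394, so the fingers straddle the wall. Descending over it.

Emit:
carry_out(targets="0.4 0.1 1 0 0;0.4 0 1.5 0 0;0.4 0 1.5 0 0;0.4 0 1.5 0 0;0.4 0 1.5 0 0;0.4 0 1.5 0 0;0.4 0 1 0 0;0.4 0 1 0 0;0.4 0 0.7 0 0;0.4 0 0 0 0;0.4 0 0 0 0")

```text
time: 15.85
eef_pos: [393.6, -32.6, 49.9]
eef_rot: [-0.707, 0.707, -0.001, 0.001]
contact_force: [0.5, -0.3, -1.2]
gripper_width: 38.3
```

```bash
python3 -c "
from h import *
st()
f=bot.grab_frame('scene');save(f,'s8.png')
f=bot.grab_frame('wrist');save(f,'w8.png')"
```

```text
t 15.85 p [393.6 -32.6  49.9] w 38.3 F [ 0.5 -0.3 -1.2] q [-0.22 -0.31  2.34  0.    1.11 -0.22]
[[ 1.     0.     0.003]
 [-0.003 -0.     1.   ]
 [ 0.    -1.    -0.   ]]
```

View pics/w8.png

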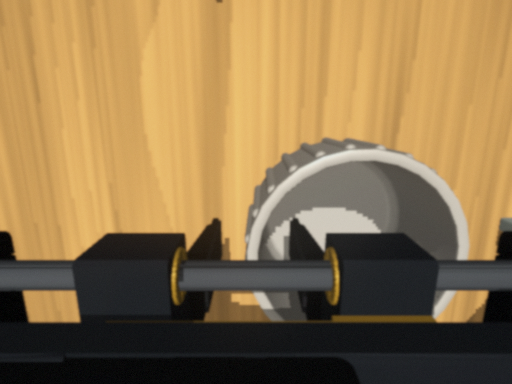

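The right finger is inside the mouth (col 300) and the left is outside (col 210). Gripping the wall.

Emit:
carry_out(targets="0.2 0 0 0 0;0.1 0 0 0 0;0.1 0 0 0 0;0 0 0 0 0;0 0 0 0 0;0 0 0 0 0;0 0 0 0 0", force=20)

```text
time: 16.65
eef_pos: [393.9, -33.2, 50.1]
eef_rot: [-0.707, 0.708, -0.001, 0.002]
contact_force: [0.6, -3.8, 0.7]
gripper_width: 8.0
```

```bash
python3 -c "
from h import *
import pickle
st()
f=bot.grab_frame('wrist');save(f,'w9.png');pickle.dump(f,open('w9.pkl','wb'))"
```

```text
t 16.65 p [393.9 -33.2  50.1] w 8.0 F [ 0.6 -3.8  0.7] q [-0.22 -0.31  2.34 -0.    1.11 -0.22]
[[ 1.     0.001  0.003]
 [-0.003 -0.001  1.   ]
 [ 0.001 -1.    -0.001]]
```

View pics/w9.png

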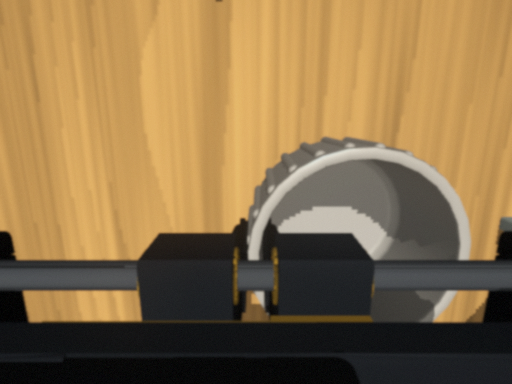

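Emit:
carry_out(targets="0 0 0 0.3 0;0 0 0 0.6 0;0 0 0 0.8 0;0 0 0 0.8 0;0 0 0 0.8 0;0 0 0 0.8 0;0 0 0 0.8 0;0 0 0 0.7 0;0 0 0 0.4 0;0 0 0 0.2 0;0 0 0 0 0")

```text
time: 17.8
eef_pos: [393.6, 29.8, 49.7]
eef_rot: [0.707, -0.707, 0.001, -0.001]
contact_force: [-0.2, -3.6, 3.1]
gripper_width: 8.3
```

```bash
python3 -c "
from h import *
import pickle
st()
for n in ['scene','top','wrist']:
  f=bot.grab_frame(n);save(f,n+'10.png');pickle.dump(f,open(n+'10.pkl','wb'))"
```

```text
t 17.8 p [393.6  29.8  49.7] w 8.3 F [-0.2 -3.6  3.1] q [-0.06 -0.31  2.35  0.    1.11 -0.06]
[[ 1.     0.     0.003]
 [-0.003  0.     1.   ]
 [ 0.    -1.     0.   ]]
```

View pics/scene10.png

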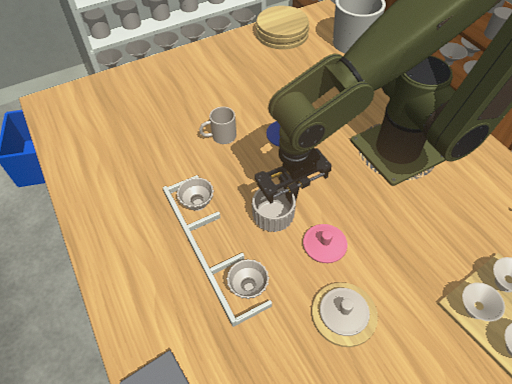

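View pics/top10.png

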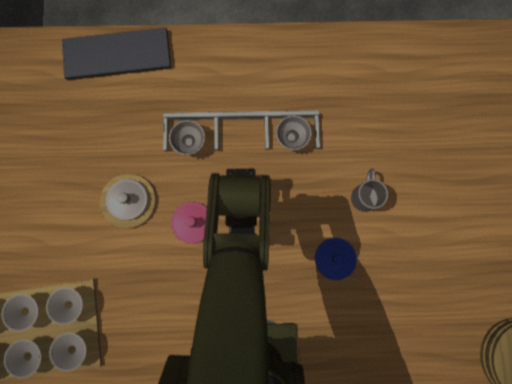

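View pics/wrist10.png

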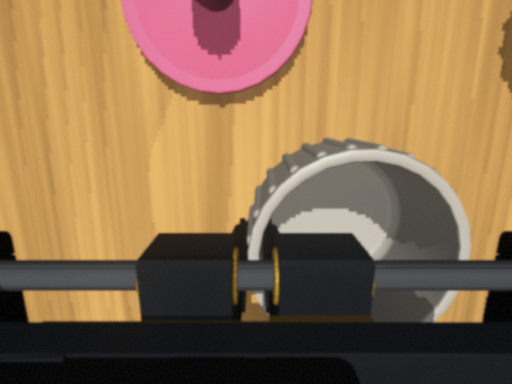

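```bash
python3 -c "
from h import *
import pickle
f=pickle.load(open('wrist10.pkl','rb'))
for p in [(363,150),(363,157),(249,246),(470,243)]: print(p,ray(f,*p,75).round(1))
"
```

```text
(363, 150) [443.   83.5  75. ]
(363, 157) [443.2  80.4  75. ]
(249, 246) [391.8  37.5  75. ]
(470, 243) [498.   38.9  75. ]
```

Emit:
carry_out(targets="0 0.4 0 0 0;0 0.8 0 0 0;0 1 0 0 0;0 1 0 0 0;0 1 0 0 0;0 1 0 0 0;0 1 0 0 0;0 1 0 0 0;0 0.8 0 0 0;0 0.5 0 0 0;0 0 0 0 0")

```text
time: 19.05
eef_pos: [476.8, 30.1, 49.7]
eef_rot: [0.708, -0.706, 0.003, 0.001]
contact_force: [-7.5, 0.8, 10.0]
gripper_width: 7.1
```

```bash
python3 -c "
from h import *
import pickle
st()
for n in ['scene','top','wrist']:
  f=bot.grab_frame(n);save(f,n+'11.png');pickle.dump(f,open(n+'11.pkl','wb'))"
```

```text
t 19.05 p [476.8  30.1  49.7] w 7.1 F [-7.5  0.8 10. ] q [-0.05 -0.09  2.16  0.    1.08 -0.05]
[[ 1.    -0.006  0.003]
 [-0.003  0.002  1.   ]
 [-0.006 -1.     0.002]]
```

View pics/scene11.png

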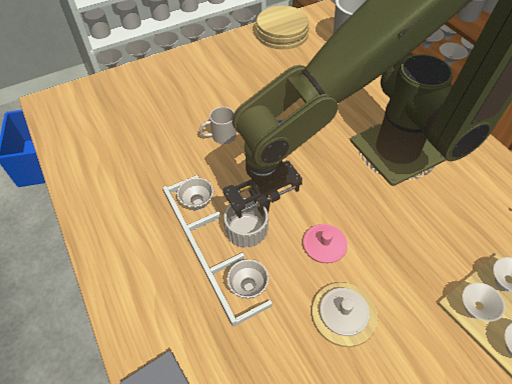

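View pics/wrist11.png

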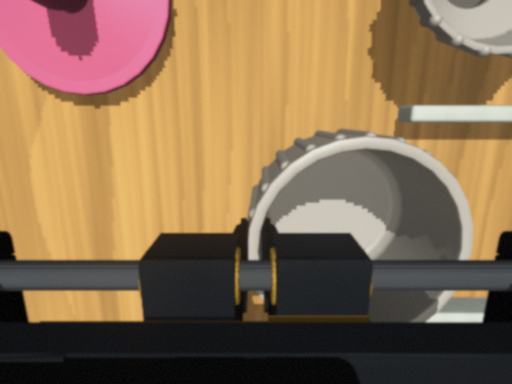

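```bash
python3 -c "
from h import *
import pickle
f=pickle.load(open('wrist11.pkl','rb'))
for p in [(365,136),(365,143),(249,240),(471,236)]: print(p,ray(f,*p,75).round(1))
for p in [(411,106),(411,120),(470,298),(470,311)]: print(p,ray(f,*p,22).round(1))
im=f['color'][:,230:]; cv2.imwrite('pics/w11z.png',cv2.cvtColor(cv2.resize(im[90:330],None,fx=2.4,fy=2.4),cv2.COLOR_RGB2BGR))
"
```

```text
(365, 136) [526.6  90.1  75. ]
(365, 143) [526.8  87.   75. ]
(249, 240) [475.1  41.   75. ]
(471, 236) [580.7  43.1  75. ]
(411, 106) [569.7 103.8  22. ]
(411, 120) [570.7  95.8  22. ]
(470, 298) [624.8 -23.1  22. ]
(470, 311) [626.4 -33.2  22. ]
```

View pics/w11z.png

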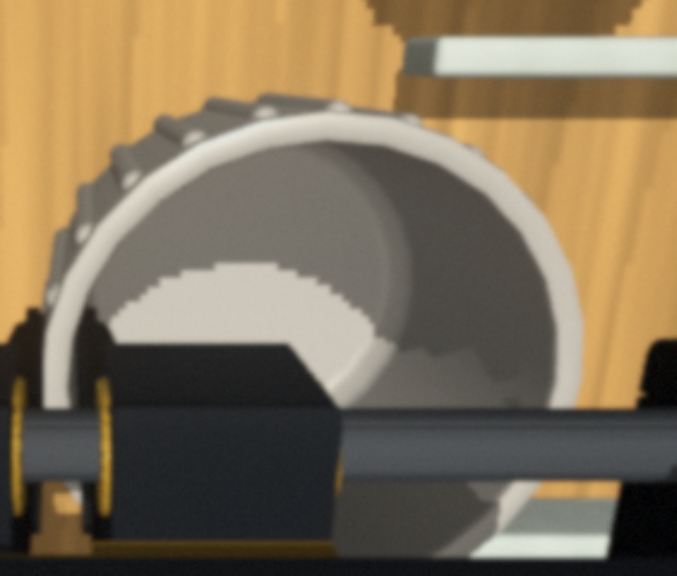

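The pot slid on but swung about 6 mm left in the grip; there's ample room (the foot is narrower at rail height). I'll grip firmer, turn it back and look again.

Emit:
carry_out(targets="0 0 0 0 0;0 0 0 0 0;0 0 0 0 0.03;0 0 0 0 0.03;0 0 0 0 0.03;0 0 0 0 0.03;0 0.4 0 0 0;0 0.6 0 0 0;0 0.6 0 0 0;0 0.6 0 0 0;0 0.5 0 0 0;0 0.3 0 0 0;0 0 0 0 0", force=35)

```text
time: 20.5
eef_pos: [506.2, 26.8, 49.7]
eef_rot: [0.707, -0.705, 0.046, -0.041]
contact_force: [-9.3, 1.6, 10.8]
gripper_width: 7.0
```

```bash
python3 -c "
from h import *
import pickle
st()
for n in ['scene','wrist']:
  f=bot.grab_frame(n);save(f,n+'12.png');pickle.dump(f,open(n+'12.pkl','wb'))"
```

```text
t 20.5 p [506.2  26.8  49.7] w 7.0 F [-9.3  1.6 10.8] q [-0.05 -0.02  2.1   0.    1.07  0.07]
[[ 0.992 -0.006  0.122]
 [-0.122  0.003  0.992]
 [-0.007 -1.     0.002]]
```

View pics/scene12.png

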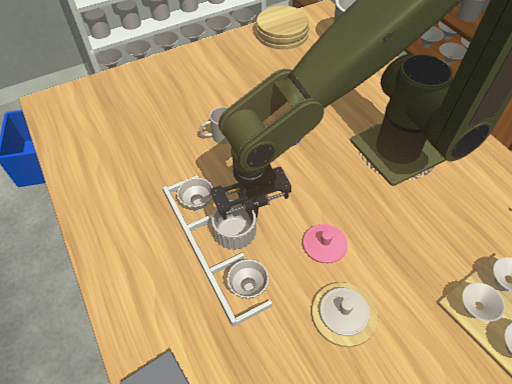

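View pics/wrist12.png

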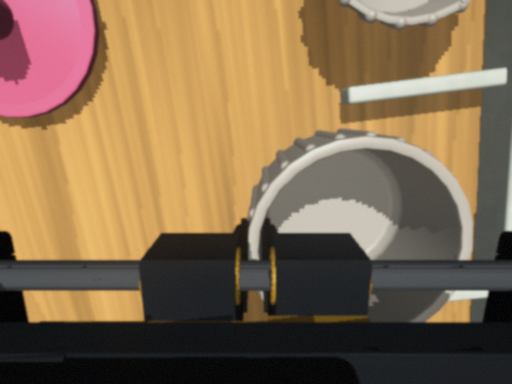

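Pot held steady in the grip, with its centre at about (558,27) and ~47 mm still to go to the back rail. Continuing.

Emit:
carry_out(targets="0 0.3 0 0.05 0;0 0.6 0 0.1 0;0 0.7 0 0.1 0;0 0.7 0 0.1 0;0 0.7 0 0.1 0;0 0.5 0 0.1 0;0 0.3 0 0.05 0;0 0 0 0 0;0 0 0 0 0")

```text
time: 21.5
eef_pos: [544.7, 27.6, 49.7]
eef_rot: [0.706, -0.705, 0.045, -0.041]
contact_force: [-8.6, -1.3, 10.3]
gripper_width: 6.8
```

```bash
python3 -c "
from h import *
import pickle
st()
for n in ['scene','wrist']:
  f=bot.grab_frame(n);save(f,n+'13.png');pickle.dump(f,open(n+'13.pkl','wb'))"
```

```text
t 21.5 p [544.7  27.6  49.7] w 6.8 F [-8.6 -1.3 10.3] q [-0.05  0.06  2.01  0.    1.07  0.07]
[[ 0.992 -0.006  0.123]
 [-0.123  0.002  0.992]
 [-0.006 -1.     0.001]]
```

View pics/wrist13.png

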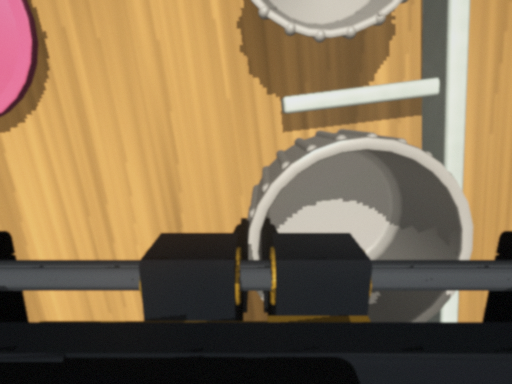

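Emit:
carry_out(targets="0 0.2 0 0.03 0;0 0.2 0 0.03 0;0 0.2 0 0.03 0;0 0.1 0 0 0;0 0 0 0 0")

```text
time: 22.1
eef_pos: [551.2, 27.7, 49.7]
eef_rot: [0.706, -0.705, 0.046, -0.041]
contact_force: [-9.7, -0.5, 11.2]
gripper_width: 7.1
```

Emit:
carry_out(targets="0 0.1 0 0 0;0 0.1 0 0 0;0 0.1 0 0 0;0 0 0 0 0")

```text
time: 22.5
eef_pos: [554.1, 27.4, 49.7]
eef_rot: [0.706, -0.705, 0.046, -0.041]
contact_force: [-9.8, -0.5, 11.1]
gripper_width: 6.8
```

Emit:
carry_out(targets="0 0.1 0 0 0;0 0.1 0 0 0;0 0.1 0 0 0;0 0 0 0 0")

```text
time: 22.9
eef_pos: [555.8, 27.3, 49.7]
eef_rot: [0.707, -0.705, 0.047, -0.039]
contact_force: [-15.5, 0.6, 15.2]
gripper_width: 6.9
```

```bash
python3 -c "
from h import *
import pickle
st()
for n in ['scene','wrist']:
  f=bot.grab_frame(n);save(f,n+'14.png');pickle.dump(f,open(n+'14.pkl','wb'))
f=cv2.imread('pics/scene14.png')[150:330,140:380];cv2.imwrite('pics/s14z.png',cv2.resize(f,None,fx=3,fy=3))"
```

```text
t 22.9 p [555.8  27.3  49.7] w 6.9 F [-15.5   0.6  15.2] q [-0.05  0.09  1.98  0.    1.08  0.07]
[[ 0.992 -0.011  0.122]
 [-0.122  0.003  0.992]
 [-0.011 -1.     0.001]]
```

View pics/s14z.png

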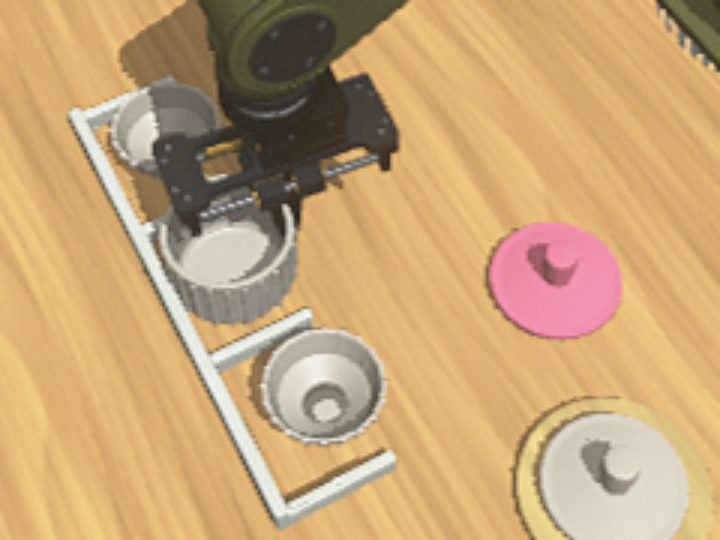

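View pics/wrist14.png

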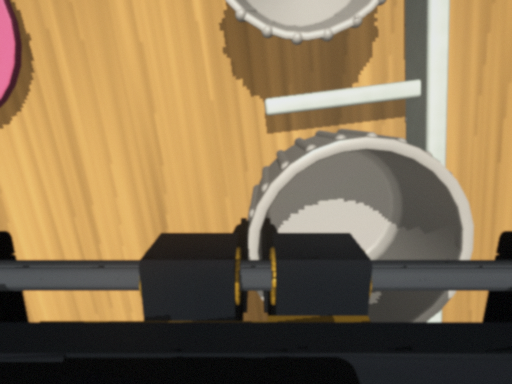

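The pot touches the back rail: force jumped to 15 N and the tool stalled at x≈556, putting the pot's centre at ~607. Releasing and rising.

Emit:
carry_out(targets="0.2 0 0 0 0;0.4 0 0 0 0;0.4 0 0 0 0;0.4 0 0 0 0;0.4 0 0 0 0;0.4 0 0 0 0")

```text
time: 23.6
eef_pos: [559.7, 26.1, 49.5]
eef_rot: [0.706, -0.706, 0.044, -0.043]
contact_force: [-0.0, -0.8, -0.5]
gripper_width: 38.1
```

Emit:
carry_out(targets="0.4 0 -0.5 0 0;0.4 0 -1 0 0;0.4 0 -1.5 0 0;0.4 0 -2 0 0;0.4 0 -2 0 0;0.4 0 -2 0 0;0.4 0 -2 0 0;0.4 0 -1.5 0 0;0.4 -2 0 0 0;0.4 -3 0 0 0;0.4 -3.5 0 0 0;0.4 -3.5 0 0 0;0.4 -3 0 0 0;0.4 -2 0 0 0;0.4 0 0 0 0;0.4 0 0 0 0")

```text
time: 25.2
eef_pos: [391.7, 46.9, 175.6]
eef_rot: [0.706, -0.706, 0.043, -0.044]
contact_force: [0.9, 0.1, 0.3]
gripper_width: 37.7
```

```bash
python3 -c "
from h import *
import pickle
st()
for n in ['scene','top','wrist']:
  f=bot.grab_frame(n);save(f,n+'15.png');pickle.dump(f,open(n+'15.pkl','wb'))
f=cv2.imread('pics/scene15.png')[150:330,140:380];cv2.imwrite('pics/s15z.png',cv2.resize(f,None,fx=3,fy=3))
f=cv2.imread('pics/top15.png')[90:240,80:400];cv2.imwrite('pics/t15z.png',cv2.resize(f,None,fx=2.5,fy=2.5))"
```

```text
t 25.2 p [391.7  46.9 175.6] w 37.7 F [0.9 0.1 0.3] q [-0.02 -0.47  2.23 -0.    1.37  0.11]
[[ 0.992  0.002  0.123]
 [-0.123 -0.     0.992]
 [ 0.002 -1.     0.   ]]
```

View pics/s15z.png

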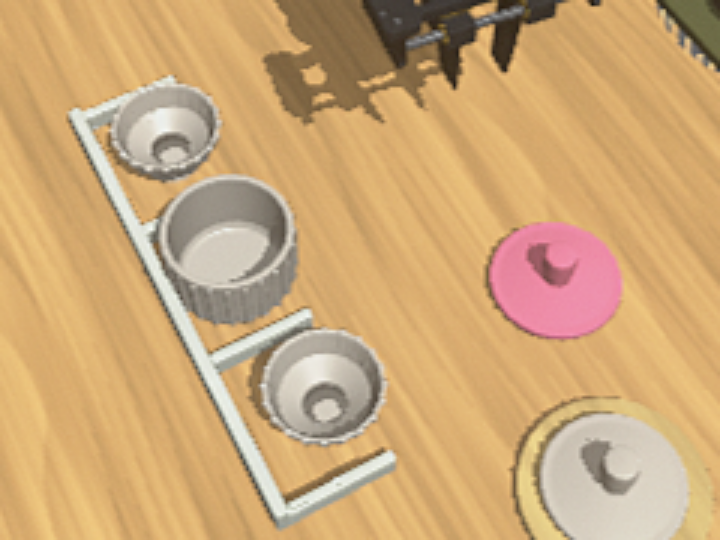

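View pics/t15z.png

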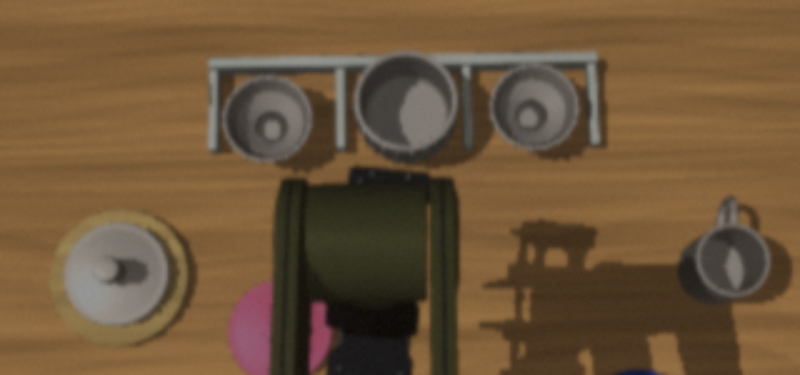

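Both views show the pot in the middle bay with its rim over the back rail, and the lid concentric on the batt. A quick numeric check before handing in.

```bash
python3 -c "
from h import *
import pickle
f=pickle.load(open('top15.pkl','rb'))
print('pot',ray(f,80+406/2.5,90+104/2.5,75),'lid',ray(f,80+116/2.5,90+273/2.5,20))
a=pickle.load(open('top1.pkl','rb'))['color'].astype(int);b=f['color'].astype(int)
for n,(x0,y0,x1,y1) in dict(bowlL=(168,118,208,158),bowlR=(276,112,314,152),mug=(355,165,392,205)).items(): print(n,np.abs(a-b)[y0:y1,x0:x1].mean())
a=pickle.load(open('scene1.pkl','rb'))['color'].astype(int);b=pickle.load(open('scene15.pkl','rb'))['color'].astype(int)
for n,(x0,y0,x1,y1) in dict(bowlR=(175,176,214,210),bowlL=(226,258,270,298),mug=(196,105,238,145)).items(): print(n,np.abs(a-b)[y0:y1,x0:x1].mean())
"
```

```text
pot [601.97462462  24.28414587  75.        ] lid [437.56414127 339.77441609  20.        ]
bowlL 9.616875
bowlR 10.611842105263158
mug 10.043243243243243
bowlR 8.106083459024635
bowlL 8.150378787878788
mug 11.751190476190477
```

```bash
python3 -c "
from h import *
print(bot.sign_off())"
```

```text
the job is handed in; nothing more can be done
None
```

I lifted the lid off by its knob and set it upright on the batt. Then I gripped the open pot by its near wall and slid it along the bench into the empty middle bay. I stopped when the push force rose from about 10 to 15 N and the tool stalled, which I took as contact with the back rail. The job was handed in at about 25 s of the 64 s allowed.

**Last checks**
- **Lid:** its centre is about 2 mm from the batt's centre, and it is released.
- **Pot:** in the top view it is about 1 mm in x and 3 mm in y from the middle bay's home point, upright and released.
- **Bowls and mug:** they look unmoved in both views. The before/after pixel difference was about 8–12 grey levels, which I put down to image noise and shadows but did not check against plain background.

**Disagreements**
- **Camera views:** the scene and top views differed by 5–8 mm on the rack's position. I aimed at the wrist camera's value, which lay between them.
- **Pot in the grip:** it swung about 6 mm sideways once during the slide. I corrected that with a firmer grip and a small turn.

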